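# Set the right cask head in the jig

### The arm

A 6-joint arm with a two-finger parallel gripper is mounted at the origin on the work surface. World frame = base frame: x ahead of the robot, y to its left, z up, the work surface at z = 0. Lengths are in m, angles in degrees, forces in N, time in s.
With the tool pointing down it reaches from about 0.4 to 0.825 m from the base axis. Payload 7 kg.
Tool frame: the origin (TCP) lies midway between the tips of the shut fingers; the grasp point (between the pads) lies 19 mm behind it (r.grip_depth is the distance from the TCP to the grasp point, in m); z points along the fingers, y is the line along which they close (so a half turn about z gives the same grasp; the last joint's range is limited). The gripper opens to 88 mm and grips with 3 to 60 N. Pads are 19 mm wide; open, the fingers measure 130 mm over their backs; the gripper's body (78 mm by 193 mm) begins 47 mm behind the grasp point.
Start: joints at [88.642, 20.546, 0.682, 0, -70.136, -16.507], TCP at [0.207, 0.642, 0.227] pointing down, gripper open.
Joint ranges: [-176.03, 176.03], [-82.01, 121.73], [-58.28, 71.71], [-173.87, 95.51], [-174.79, -0.11], [-173.66, 173.66]. Speed limits (degrees/s): [136.94, 136.94, 172.46, 180, 180, 180].

### API

Orientations are given as [roll, pitch, yaw] about the fixed x, y, z axes, in that order (R = Rz(yaw) Ry(pitch) Rx(roll)).
In Python, from plant import r, capture, close_job, search_frame, outline_of gives the robot as it stands.
- The arm moves only by the shell command python3 -m creep 'ROWS' [FORCE]. ROWS is JSON, a list of rows, each a list of 7 numbers: the finger opening in mm, from 0 to 87.6, then the shift along the world's x, y, z in units of 25 mm (1.0 is 25 mm), then the turn, a rotation vector about the world's x, y, z in degrees. In form: [[hand, x, y, z, ax, ay, az], ...]. A call has 1 to 8 rows; each row shifts and turns the commanded pose from where the row before left it; what a row does not reach is not made up. A row lasts 1/12 s, in which the tool goes at most 41.7 mm and 7.16 degrees, less where a joint would pass 70% of its speed; a pose out of reach is approached as far as the arm can. A call is refused whole if a number of a shift passes 1 or a number of a turn 7.16, either way. A call with a gripper value outside its range is refused whole. The fingers move at their own pace and stop on an object; FORCE is the grip in N (left out, the last holds). Time passes only in rows, so rows that do not move let the fingers close. It gives the time, the measured TCP pose, the force, the opening and the grip force at its end, in the units of the state.
- r.get_state(): the state, without advancing time (a new reading comes with each control period).
- capture(name): name is "side" or "top" or "wrist"; returns a dict with "frame" (400x640x3 uint8, red, green, blue), "K" (3x3 intrinsics, pixels), "origin" and "rotation" of the camera in the world. Camera axes: x right, y down, z forward; pixel columns grow to the right and rows downward; lengths in m; the calibration is good to about 2 mm. A picture is of the moment at which its call begins. There is no depth.
- close_job(): hands the job in; it is judged then, once.
Trained networks look in a picture, given as the dict that the camera call returned (one of the last four; its "shot" number tells which), for a name from the list of things; names that differ only in an ending like _2 or _b are one class to them, and where a whole thing is asked for, a point or a joint stands for the part that bears it (a point fixed in the world has none). Each returns a list of dicts, best first, with "conf" (0 to 1); they miss things now and then, are a little off and sometimes report something else, mostly with a low value. They report only what shows in the picture. A call takes as long as a camera call. They do not tell look-alikes from the thing itself.
- search_frame(picture, target): "bbox" ([left, top, right, bottom] in pixels, round what is visible of it).
- outline_of(picture, target): "region" (400x640 bool, what is visible of it) and "bbox" ([left, top, right, bottom] in pixels, round what is visible of it).
The state is a dict: "time_s": time; "joints": joint angles; "qd": joint speeds; "joint_torque": joint torques, N m; "tcp_pos": TCP position; "eef_rot": TCP orientation; "contact_force": force on the tool from outside, world axes, zero at the start; "moment": the same for the moment, N m; "gripper_width": finger opening in m; "gripper_force": force on a finger pad.
Only numpy, scipy, OpenCV 4.12 (cv2) and the standard library are available. Lean on these libraries where they do the work, as an engineer would, in place of code of your own. Each camera call takes 0.05 s, during which the arm holds its last target. There are 200 camera calls.

### The job

One of the three oak casks stands in the low three-sided frame: of the three round heads lying on the bench, choose the one that fits that cask's mouth. Without lifting it, slide that head flat along the bench into the V-shaped jig until it is fully home against both fences, then swing the jig's bar in against it and let go (swing the bar open first if it is in the way). Leave the other two heads and everything else on the bench where they lie.

Things in the scene. Friction and masses are not known exactly. Their poses are not given: they have to be found in the camera images.
- head_small: small cask head: a flat oak disc 92 mm in diameter, 20 mm thick, about 93 g, lying loose on the bench; origin at the centre of its underside (z = 0 on the bench). Belongs to cask_small
- head_medium: medium cask head: a flat oak disc 110 mm in diameter, 20 mm thick, about 133 g, lying loose on the bench; origin at the centre of its underside (z = 0 on the bench). Belongs to cask_medium
- head_large: large cask head: a flat oak disc 128 mm in diameter, 20 mm thick, about 180 g, lying loose on the bench; origin at the centre of its underside (z = 0 on the bench). Belongs to cask_large
- cask_small: small oak cask standing upright and open, fixed, 130 mm high, mouth 94 mm across inside, belly 142 mm across; origin at the centre of its foot. head_small is its head
- cask_medium: medium oak cask standing upright and open, fixed, 150 mm high, mouth 112 mm across inside, belly 160 mm across; origin at the centre of its foot. head_medium is its head
- cask_large: large oak cask standing upright and open, fixed, 170 mm high, mouth 130 mm across inside, belly 178 mm across; origin at the centre of its foot. head_large is its head
- frame: low three-sided wooden frame fixed on the bench, 220 mm square outside, 30 mm high, open towards its -x; the cask to be headed stands in its middle. Origin at its middle on the bench
- jig: V-shaped wooden jig fixed on the bench: two straight fences 95 mm long, 18 mm thick, 25 mm high run from the inner corner of the V at 45 degrees to either side of the jig's -x axis, so the V opens to its -x. Origin at the inner corner on the bench; nothing lies on the bench inside the V. A wooden rib (18 mm wide, 16 mm high) joins the left (+y) fence to the bar's pivot, outside the head's place
- seat_small (a point): where the centre of head_small's underside is when it touches both fences, on the jig's axis 65 mm in front of the corner
- seat_medium (a point): the same for head_medium, 78 mm in front of the corner
- seat_large (a point): the same for head_large, 91 mm in front of the corner
- bar_pivot (a point): the bar's vertical pivot, on the bench: 140 mm in front of the corner (jig -x) and 110 mm to the left (jig +y); 16 mm radius plate 3 mm thick
- bar_handle (a point): point to grip on the bar's handle: an upright round wooden peg 18 mm in diameter that rises from 18 to 78 mm above the bench, 140 mm from the pivot; this point is on its axis, 55 mm above the bench
- bar (a joint): angle (rad) of the flat steel holding bar (18 mm wide, from 4 to 18 mm above the bench, reaching 150 mm from its pivot), 0 to 2.0; 0 = wide open, pointing along the jig's -x; it grows as the bar swings counter-clockwise (seen from above) across the mouth of the V. It stays where it is left. It rests against a head that is home at about 1.74 (small), 1.55 (medium), 1.34 (large)
- mallet: bystander: wooden mallet lying on its side, head a 68 mm dia x 100 mm cylinder along its x, 170 mm handle along +y; origin under the head
- tool_can: bystander: tin can 74 mm dia, 105 mm high, with three tool handles sticking out to 180 mm; origin at the centre of its underside
- glue_jar: bystander: small upright glue jar, 48 mm dia, 65 mm high; origin at the centre of its underside
- bung: bystander: cork bung standing up, 44 mm dia, 35 mm high; origin at the centre of its underside
- block_plane: bystander: hand plane 50 x 160 (along its y) x 60 mm high; origin at the centre of its underside
- hammer: bystander: hammer 260 mm long lying along its x; origin under its middle
Things that resemble listed ones, but are neither listed nor needed, are in the scene too. Leave any purple look-alike of the head_large alone.

How it is judged (in metres and radians):
At the end, for the whole second after the job is handed in: The head that belongs to the cask in the frame lies flat in the V of the jig, its centre within 6 mm of the place where it touches both fences, at rest; the bar is swung in to within 0.09 rad of where it rests against that head (((horizontal distance between cask_small and frame below 0.04 m and horizontal distance between head_small and seat_small below 0.006 m and value of joint bar above 1.653 rad and height (world z) of head_small below 0.004 m and linear speed of head_small below 0.02 m/s) or (horizontal distance between cask_medium and frame below 0.04 m and horizontal distance between head_medium and seat_medium below 0.006 m and value of joint bar above 1.465 rad and height (world z) of head_medium below 0.004 m and linear speed of head_medium below 0.02 m/s) or (horizontal distance between cask_large and frame below 0.04 m and horizontal distance between head_large and seat_large below 0.006 m and value of joint bar above 1.254 rad and height (world z) of head_large below 0.004 m and linear speed of head_large below 0.02 m/s)) and velocity of joint bar below 0.1 rad/s).
It fails at once if a head is lifted or tipped off the bench (height (world z) of any of head_small, head_medium, head_large above 0.03 m or angle between any of head_small, head_medium, head_large's own z axis and vertical above 0.35 rad).
It fails at once if a head that is not the wanted one is moved more than 50 mm ((not (horizontal distance between cask_small and frame below 0.04 m) and distance of head_small from where it was at the start of the episode above 0.05 m) or (not (horizontal distance between cask_medium and frame below 0.04 m) and distance of head_medium from where it was at the start of the episode above 0.05 m) or (not (horizontal distance between cask_large and frame below 0.04 m) and distance of head_large from where it was at the start of the episode above 0.05 m)).
It fails at once if another loose thing on the bench is moved more than 40 mm (distance of any of mallet, tool_can, glue_jar, bung, block_plane, hammer from where it was at the start of the episode above 0.04 m).
It also fails if it takes over 72 s, if anything falls off the work surface, if the arm or the gripper's body presses on something with over 40 N, if the wrist force passes 120 N, or if a joint passes its speed limit or range.

## Working session

There is one attempt and no reset: what is moved stays moved. The work goes in short steps, Python scripts to look and compute and a shell command to move; the robot and the scene stay as the last step left them, time stands still between calls to the robot, and variables do not carry over. Pictures are saved under pics/ and viewed, at most 10 in all, crops included, and the job is handed in when it is done.

```bash
ls; mkdir -p pics; cat > h.py <<'E'
import numpy as np, cv2
from plant import r, capture, close_job, search_frame, outline_of
def ray(c,u,v):
    d=np.asarray(c["rotation"])@np.linalg.inv(np.asarray(c["K"]))@np.array([u,v,1.]); return np.asarray(c["origin"]),d
def onz(c,u,v,z):
    o,d=ray(c,u,v); return (o+d*(z-o[2])/d[2])
def proj(c,p):
    q=np.asarray(c["K"])@(np.asarray(c["rotation"]).T@(np.asarray(p)-np.asarray(c["origin"]))); return q[:2]/q[2]
def save(c,n): cv2.imwrite("pics/"+n,c["frame"][:,:,::-1])
E
python3 - <<'E'
from h import *
np.set_printoptions(precision=3,suppress=True)
for n in("top","side"):
    c=capture(n); save(c,n+"0.png"); print(n,np.array(c["origin"]),c["K"][0][0])
    for t in "head_small head_medium head_large cask_small cask_medium cask_large frame jig bar bar_handle mallet tool_can glue_jar bung block_plane hammer".split():
        for d in outline_of(c,t)[:4]:
            if d["conf"]>.3:
                v,u=np.nonzero(d["region"]); print(t,round(d["conf"],2),np.round(d["bbox"]),onz(c,u.mean(),v.mean(),.02)[:2], len(u))
E
```

```text
pics
top [ 0.334 -0.015  2.006] 505.10666086710484Traceback (most recent call last):
  File "<stdin>", line 8, in <module>
  File "h.py", line 6, in onz
    o,d=ray(c,u,v); return (o+d*(z-o[2])/d[2])
                                         ~^^^
IndexError: invalid index to scalar variable.
```

```bash
sed -i 's/^def ray/from scipy.spatial.transform import Rotation as Ro\ndef RM(c):\n    a=np.asarray(c["rotation"]); return a if a.ndim==2 else Ro.from_euler("xyz",a,degrees=True).as_matrix()\ndef ray/; s/np.asarray(c\["rotation"\])@/RM(c)@/; s/np.asarray(c\["rotation"\]).T/RM(c).T/' h.py
python3 - <<'E'
from h import *
np.set_printoptions(precision=3,suppress=True)
for n in("top","side"):
    c=capture(n); save(c,n+"0.png"); print(n,np.array(c["origin"]),c["K"][0][0],c["rotation"])
    for t in "head_small head_medium head_large cask_small cask_medium cask_large frame jig bar bar_handle mallet tool_can glue_jar bung block_plane hammer".split():
        for d in outline_of(c,t)[:4]:
            if d["conf"]>.3:
                v,u=np.nonzero(d["region"]); print(t,round(d["conf"],2),np.round(d["bbox"]),onz(c,u.mean(),v.mean(),.02)[:2], len(u))
E
```

```text
top [ 0.334 -0.015  2.006] 505.10666086710484 [-174.97     0.699  -91.081]
head_medium 0.65 [318. 201. 346. 226.] [ 0.451 -0.056] 615
head_large 0.74 [394. 255. 425. 288.] [ 0.225 -0.353] 837
head_large 0.72 [379. 161. 415. 188.] [ 0.602 -0.323] 851
cask_small 0.58 [437. 202. 477. 239.] [ 0.409 -0.547] 1196
cask_small 0.39 [231. 148. 282. 214.] [0.624 0.238] 638
cask_medium 0.62 [306. 102. 350. 142.] [ 0.817 -0.057] 1431
cask_medium 0.34 [233. 188. 264. 216.] [0.502 0.271] 224
cask_medium 0.33 [366. 122. 388. 145.] [ 0.762 -0.244] 391
cask_large 0.76 [143. 179. 196. 222.] [0.53  0.577] 1868
cask_large 0.44 [380. 158. 413. 189.] [ 0.603 -0.323] 808
frame 0.84 [148. 169. 208. 229.] [0.548 0.507] 639
jig 0.75 [230. 147. 282. 216.] [0.608 0.246] 652
jig 0.69 [257. 124. 302. 141.] [0.776 0.144] 567
bar 0.7 [229. 148. 283. 216.] [0.619 0.237] 874
bar 0.64 [233. 189. 261. 215.] [0.499 0.267] 174
bar_handle 0.71 [232. 188. 266. 214.] [0.506 0.277] 217
mallet 0.59 [434. 161. 493. 187.] [ 0.607 -0.549] 760
tool_can 0.95 [370. 125. 389. 145.] [ 0.76  -0.244] 365
block_plane 0.56 [259. 122. 304.
[... 616 characters left out ...]
mall 0.92 [408. 285. 463. 350.] [ 0.439 -0.524] 2925
cask_medium 0.69 [371. 130. 419. 185.] [ 0.859 -0.016] 2327
cask_large 0.79 [200.  87. 247. 144.] [0.574 0.638] 2356
frame 0.76 [192. 117. 265. 159.] [0.518 0.478] 733
jig 0.76 [265. 142. 335. 184.] [0.614 0.232] 891
bar 0.54 [403. 262. 422. 287.] [ 0.509 -0.384] 364
bar 0.48 [264. 150. 272. 184.] [0.498 0.263] 176
bar_handle 0.58 [264. 155. 271. 186.] [0.495 0.26 ] 158
mallet 0.63 [445. 262. 536. 323.] [ 0.616 -0.555] 1590
tool_can 0.97 [412. 171. 442. 215.] [ 0.8   -0.216] 971
glue_jar 0.63 [400. 260. 423. 285.] [ 0.508 -0.384] 386
block_plane 0.68 [329. 137. 369. 167.] [0.778 0.135] 631
hammer 0.9 [169. 160. 214. 207.] [0.262 0.4  ] 555
```

View pics/top0.png

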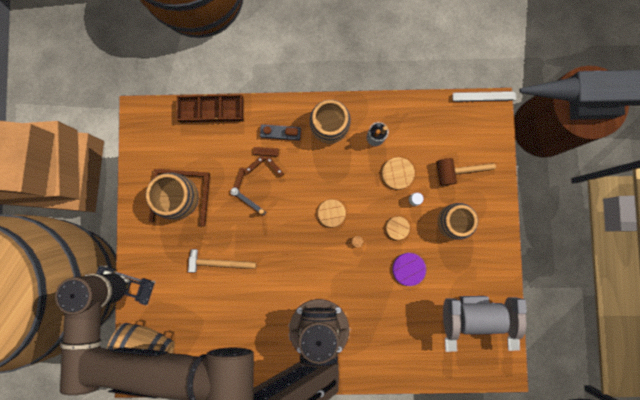

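View pics/side0.png

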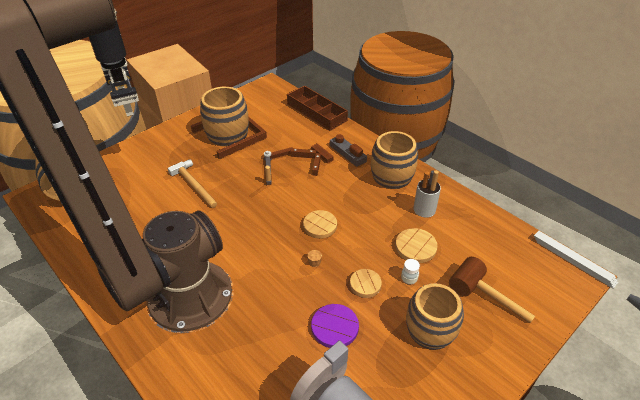

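```bash
python3 - <<'E'
from h import *
np.set_printoptions(precision=3,suppress=True)
c=capture("top"); s=capture("side")
f=c["frame"]
a=cv2.resize(f[140:235,220:300],(800*80//95*95//95*1 and 505,600),interpolation=cv2.INTER_CUBIC) 
b=cv2.resize(f[165:230,140:215],(290,251),interpolation=cv2.INTER_CUBIC)
d=cv2.resize(f[90:150,295:365],(290,249),interpolation=cv2.INTER_CUBIC)
im=np.zeros((600,800,3),np.uint8); im[:,:505]=a; im[:251,510:]=b; im[260:509,510:]=d
cv2.imwrite("pics/crop1.png",im[:,:,::-1])
# cask heights & widths from bboxes in side
for n,(t,(w)) in {"L":("cask_large",0),"M":("cask_medium",0),"S":("cask_small",0)}.items():
    for cam in(c,s):
        d=outline_of(cam,t)[0]; l,tp,rr,bt=d["bbox"]; 
        print(t,np.round(d["bbox"]),"w",rr-l,"h",bt-tp, "mpp at dist", )
        p=onz(cam,(l+rr)/2,(tp+bt)/2,.08); dist=np.linalg.norm(p-np.array(cam["origin"])); print(p,(rr-l)*dist/cam["K"][0][0])
E
```

```text
cask_large [144. 178. 196. 222.] w 52.5 h 44.80000000000001 mpp at dist
[0.508 0.561 0.08 ] 0.20972000100312566
cask_large [200.  87. 247. 145.] w 47.29999999999998 h 58.400000000000006 mpp at dist
[0.526 0.56  0.08 ] 0.18644119569193077
cask_medium [309. 101. 350. 143.] w 41.69999999999999 h 42.3 mpp at dist
[ 0.8   -0.057  0.08 ] 0.16362119907033357
cask_medium [370. 130. 419. 190.] w 48.80000000000001 h 60.0 mpp at dist
[ 0.801 -0.063  0.08 ] 0.17034522718268225
cask_small [435. 203. 474. 238.] w 38.89999999999998 h 35.099999999999994 mpp at dist
[ 0.407 -0.522  0.08 ] 0.15346326070251676
cask_small [409. 285. 465. 352.] w 56.19999999999999 h 67.0 mpp at dist
[ 0.4  -0.55  0.08] 0.15106569784350332
```

View pics/crop1.png

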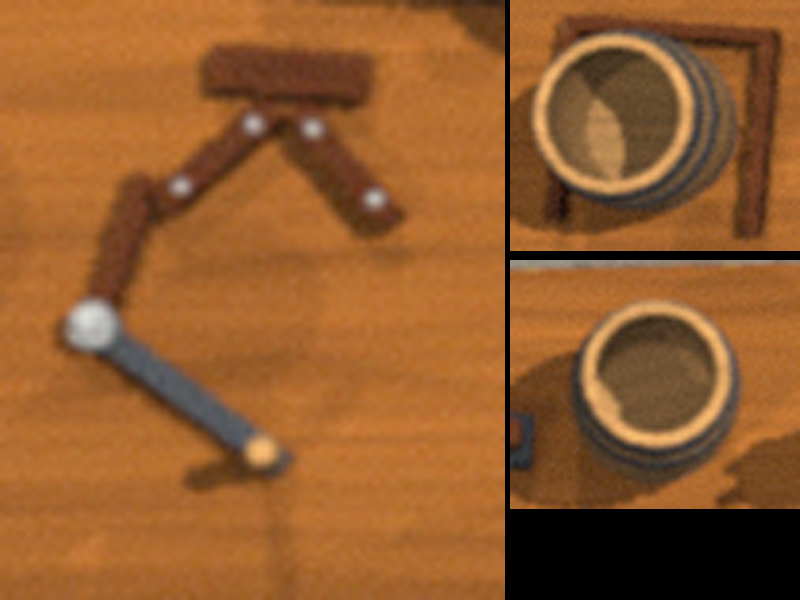

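```bash
python3 - <<'E'
from h import *
np.set_printoptions(precision=3,suppress=True)
c=capture("top")
P=lambda x,y,z:onz(c,220+x/6.3125,140+y/6.316,z)[:2]
for n,(x,y,z) in dict(s1=(254,124,.025),s2=(180,186,.025),s3=(313,128,.025),s4=(374,199,.025),piv=(92,325,.003),pivtop=(92,325,.02),peg=(262,450,.078)).items(): print(n,P(x,y,z))
for cam in ("top","side"):
    k=capture(cam)
    for t in("head_large","head_medium","head_small","glue_jar","bung"):
        for d in outline_of(k,t)[:2]:
            if d["conf"]<.4: continue
            v,u=np.nonzero(d["region"]); z=.015 if "head" in t else .03
            print(cam,t,onz(k,u.mean(),v.mean(),z)[:2], k["frame"][int(v.mean()),int(u.mean())])
s=r.get_state(); print({q:np.array(s[q]) for q in("tcp_pos","eef_rot","contact_force","time_s","gripper_width")})
w=capture("wrist"); print(w["origin"],w["rotation"],w["K"][0][0])
E
```

```text
s1 [0.667 0.22 ]
s2 [0.629 0.267]
s3 [0.664 0.183]
s4 [0.618 0.145]
piv [0.544 0.327]
pivtop [0.543 0.324]
peg [0.458 0.211]
top head_large [ 0.604 -0.323] [232 175 108]
top head_large [ 0.224 -0.354] [145  61 191]
top head_medium [ 0.451 -0.055] [220 161  95]
top head_small [ 0.386 -0.313] [223 166 103]
top glue_jar [ 0.497 -0.386] [237 238 245]
top bung [ 0.335 -0.154] [210 144  85]
side head_large [ 0.604 -0.328] [241 189 107]
side head_large [0.612 0.239] [177 100  36]
side head_medium [ 0.448 -0.062] [240 187 100]
side head_small [ 0.385 -0.319] [244 195 109]
side glue_jar [ 0.5   -0.388] [175 160 144]
side bung [ 0.334 -0.16 ] [231 161  83]
{'tcp_pos': array([0.207, 0.642, 0.227]), 'eef_rot': array([-179.999,    0.002,  -17.865]), 'contact_force': array([-0.773,  0.069, -0.714]), 'time_s': array(2.85), 'gripper_width': array(0.087)}
[0.279 0.618 0.385] [ 163.926    0.063 -107.865] 359.4761868765825
```

```bash
python3 -m creep '[[0,0.6,-0.9,0,0,0,-3.5],[0,0.6,-0.9,0,0,0,-3.5],[0,0.6,-0.9,0,0,0,-3.5],[0,0.6,-0.9,0,0,0,-3.5],[0,0.6,-0.9,0,0,0,-3.5],[0,0.6,-0.9,0,0,0,-3.5],[0,0.6,-0.9,0,0,0,-3.5],[0,0.6,-0.9,0,0,0,-3.5]]' 20
python3 -m creep '[[0,0.6,-1,0,0,0,0],[0,0.6,-1,0,0,0,0],[0,0.6,-1,0,0,0,0],[0,0.6,-1,0,0,0,0],[0,0.6,-1,0,0,0,0],[0,0.6,-1,0,0,0,0],[0,0.6,-1,0,0,0,0],[0,0.6,-1,0,0,0,0]]'
python3 - <<'E'
from h import *
np.set_printoptions(precision=3,suppress=True)
w=capture("wrist"); save(w,"w1.png"); print(w["origin"],w["rotation"])
for t in("bar_handle","bar","jig"):
    for d in outline_of(w,t)[:2]: print(t,d["conf"],np.round(d["bbox"]))
s=r.get_state(); print(s["tcp_pos"],s["eef_rot"])
E
```

```text
time_s: 3.57
tcp_pos: [0.3276, 0.4613, 0.2268]
eef_rot: [-180.0, 0.0, -46.0]
contact_force: [-0.1, -0.2, 1.0]
gripper_width: 0.0402
gripper_force: 0.0
time_s: 4.23
tcp_pos: [0.4476, 0.2612, 0.2269]
eef_rot: [-180.0, 0.0, -45.9]
contact_force: [1.4, 0.3, -0.6]
gripper_width: 0.0006
gripper_force: 0.0
[0.5   0.206 0.385] [ 163.887    0.119 -135.853]
bar_handle 0.62 [186. 122. 352. 166.]
bar 0.77 [189. 120. 353. 166.]
jig 0.96 [140.   0. 356. 165.]
[0.447 0.262 0.227] [-179.974    0.004  -45.974]
```

View pics/w1.png

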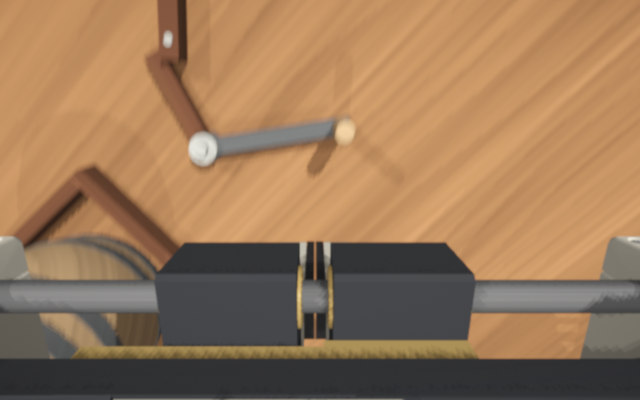

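The wrist view shows the pivot plate at (203,149), the peg's top at (345,131) and a fence screw at (167,38); the framed cask is at lower left.

```bash
python3 - <<'E'
from h import *
np.set_printoptions(precision=4,suppress=True)
w=capture("wrist"); t=capture("top")
print("piv",onz(w,203,149,.02)[:2],"peg",onz(w,345,131,.078)[:2],"screw2",onz(w,167,38,.025)[:2])
def tri(a,ua,b,ub):
    (o1,d1),(o2,d2)=ray(a,*ua),ray(b,*ub)
    s=np.linalg.lstsq(np.c_[d1,-d2],o2-o1,rcond=None)[0]; return (o1+d1*s[0]+o2+d2*s[1])/2, np.linalg.norm(o1+d1*s[0]-o2-d2*s[1])
T=lambda x,y:(220+x/6.3125,140+y/6.316)
print(tri(w,(345,131),t,T(262,450)),tri(w,(203,149),t,T(92,325)),tri(w,(167,38),t,T(180,186)))
E
```

```text
piv [0.5466 0.3218] peg [0.4629 0.2086] screw2 [0.6345 0.2637]
(array([0.4602, 0.2105, 0.0651]), np.float64(0.004189693262147271)) (array([0.5457, 0.3248, 0.0113]), np.float64(0.004150383128656966)) (array([0.6251, 0.2616, 0.05  ]), np.float64(0.0037173881108595835))
```

```bash
python3 -m creep '[[0,0.5,-1,0,0,0,0],[0,0.5,-1,0,0,0,0],[0,0.6,-1,0,0,0,0],[0,0,-0.1,-0.8,0,0,0],[0,0,0,-1,0,0,0],[0,0,0,-1,0,0,0],[0,0,0,-1,0,0,0],[0,0,0,-1,0,0,0]]'
python3 -m creep '[[0,0,0,-1,0,0,0],[0,0,0,-1,0,0,0],[0,0,0,-0.4,0,0,0],[0,-0.3,0.3,0,0,0,0],[0,-0.3,0.3,0,0,0,0],[0,-0.3,0.3,0,0,0,0],[0,-0.3,0.3,0,0,0,0],[0,-0.3,0.3,0,0,0,0]]'
python3 -m creep '[[0,-0.3,0.3,0,0,0,0],[0,-0.3,0.3,0,0,0,0],[0,-0.3,0.3,0,0,0,0],[0,-0.3,0.3,0,0,0,0],[0,-0.3,0.3,0,0,0,0],[0,-0.3,0.3,0,0,0,0],[0,-0.2,0.3,0,0,0,0],[0,0,0,0,0,0,0]]'
python3 -c "
from h import *
c=capture('top');f=c['frame'][140:300,200:440];cv2.imwrite('pics/t2.png',cv2.resize(f,(780,520),interpolation=2)[:,:,::-1])"
```

```text
time_s: 5.2
tcp_pos: [0.4869, 0.1859, 0.1057]
eef_rot: [-180.0, -0.0, -45.8]
contact_force: [0.0, 0.7, -0.4]
gripper_width: 0.0008
gripper_force: 0.0
time_s: 5.87
tcp_pos: [0.4487, 0.2235, 0.0476]
eef_rot: [-179.9, 0.0, -45.8]
contact_force: [-0.6, -1.3, -0.2]
gripper_width: 0.0001
gripper_force: 0.8
time_s: 6.53
tcp_pos: [0.3985, 0.2759, 0.0465]
eef_rot: [180.0, 0.0, -45.8]
contact_force: [0.2, 0.7, 1.1]
gripper_width: 0.0003
gripper_force: 0.0
```

View pics/t2.png

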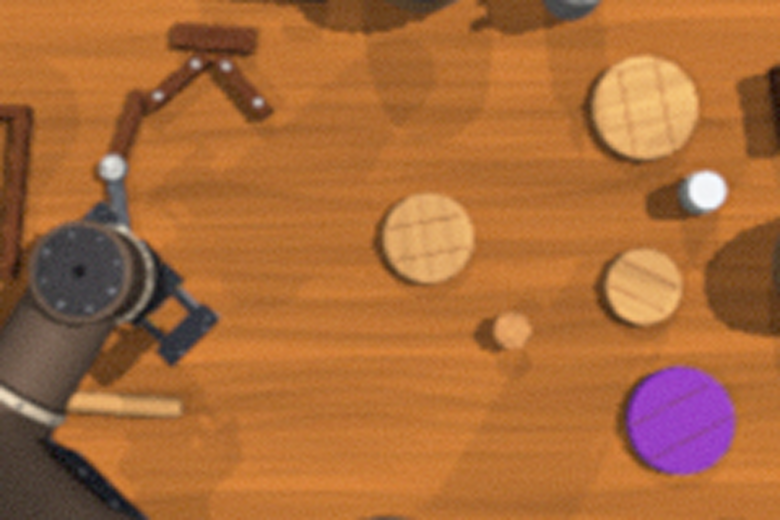

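```bash
python3 -m creep '[[60,0,0,1,0,0,0],[60,0,0,1,0,0,0],[60,0,0,1,0,0,0],[60,0,0,1,0,0,0],[60,0.3,-1,0,0,0,-6.3],[60,0.3,-1,0,0,0,-6.3],[60,0.3,-1,0,0,0,-6.3],[60,0.3,-1,0,0,0,-6.3]]'
python3 -m creep '[[60,0.3,-1,0,0,0,-6.3],[60,0.3,-1,0,0,0,-6.3],[60,0.3,-1,0,0,0,-6.3],[60,0.3,-1,0,0,0,0],[60,0.3,-1,0,0,0,0],[60,0.3,-1,0,0,0,0],[60,0.3,-1,0,0,0,0],[60,0.3,-1,0,0,0,0]]'
python3 -m creep '[[60,0.3,-1,0,0,0,0],[60,0.3,-1,0,0,0,0],[60,0.3,-1,0,0,0,0],[60,0.3,-1,0,0,0,0],[60,0.3,-1,0,0,0,0],[60,0.3,-1,0,0,0,0],[60,0.3,-1,0,0,0,0],[60,0.3,-1,0,0,0,0]]'
python3 -m creep '[[60,0.3,-1,0,0,0,0],[60,0.3,-1,0,0,0,0],[60,0.3,-1,0,0,0,0],[60,0.3,-1,0,0,0,0],[60,0.3,-1,0,0,0,0],[60,0.3,-1,0,0,0,0],[60,0.3,-1,0,0,0,0],[60,0,-0.6,0,0,0,0]]'
python3 - <<'E'
from h import *
w=capture("wrist"); save(w,"w2.png"); print(w["origin"],w["rotation"])
for t in("head_large","glue_jar","mallet"):
    for d in outline_of(w,t)[:1]:
        l,tp,rr,bt=d["bbox"];print(t,d["conf"],np.round(d["bbox"]),onz(w,(l+rr)/2,(tp+bt)/2,.02))
print(r.get_state()["tcp_pos"])
E
```

```text
time_s: 7.25
tcp_pos: [0.4296, 0.1737, 0.1466]
eef_rot: [180.0, 0.0, -71.4]
contact_force: [-0.6, -0.7, 0.0]
gripper_width: 0.0482
gripper_force: 0.0
time_s: 7.92
tcp_pos: [0.4896, -0.0267, 0.1464]
eef_rot: [180.0, 0.0, -90.0]
contact_force: [0.4, 1.2, 0.7]
gripper_width: 0.06
gripper_force: 0.0
time_s: 8.58
tcp_pos: [0.5494, -0.2267, 0.1462]
eef_rot: [180.0, 0.0, -90.0]
contact_force: [-0.2, 0.8, -0.4]
gripper_width: 0.06
gripper_force: 0.0
time_s: 9.25
tcp_pos: [0.6023, -0.4176, 0.1453]
eef_rot: [179.9, 0.0, -90.0]
contact_force: [-0.3, 0.1, 1.1]
gripper_width: 0.0602
gripper_force: 0.0
[ 0.60263946 -0.49410571  0.30328186] [1.63820238e+02 5.28269927e-03 1.79967622e+02]
head_large 0.63 [244. 220. 377. 346.] [ 0.60624688 -0.3369385   0.02      ]
glue_jar 0.77 [405. 193. 487. 270.] [ 0.49215594 -0.3850029   0.02      ]
mallet 0.76 [232.   2. 393. 128.] [ 0.60433495 -0.51654682  0.02      ]
[ 0.60120826 -0.41522887  0.14572457]
```

View pics/w2.png

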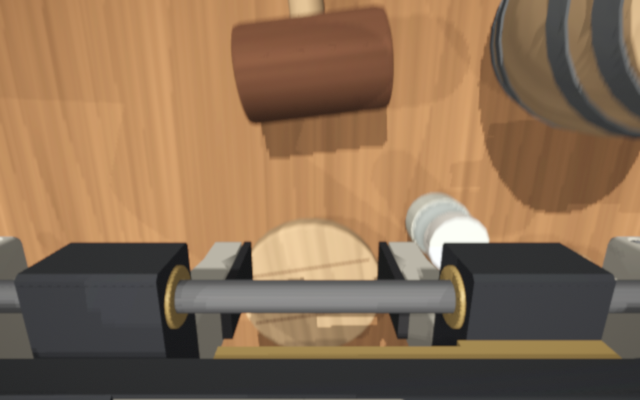

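The oak disc's near edge is at (312,219), the jar's top at about (455,235) and the mallet's edge at v≈120.

```bash
python3 - <<'E'
from h import *
w=capture("wrist")
print("disc edge",onz(w,312,219,.02)[:2],"mallet edge",onz(w,315,121,.034)[:2],"jar",onz(w,456,237,.065)[:2],onz(w,405,222,.03)[:2],"disc L/R",onz(w,244,280,.02),onz(w,378,280,.02))
E
```

```text
disc edge [ 0.6038972 -0.3937127] mallet edge [ 0.6013778  -0.47452636] jar [ 0.50104908 -0.39565913] [ 0.52883369 -0.39456178] disc L/R [ 0.66373688 -0.33717284  0.02      ] [ 0.54612163 -0.33708935  0.02      ]
```

```bash
python3 -m creep '[[60,0.1,-0.1,-1,0,0,0],[60,0,0,-1,0,0,0],[60,0,0,-1,0,0,0],[60,0,0,-1,0,0,0],[60,0,0,-1,0,0,0],[60,0,0,-0.35,0,0,0],[60,0,0.2,0,0,0,0],[60,0,0.2,0,0,0,0]]'
python3 -m creep '[[60,0,0.2,0,0,0,0],[60,0,0.2,0,0,0,0],[60,0,0.2,0,0,0,0],[60,0,0.3,0,0,0,0],[60,0,0.4,0,0,0,0],[60,0,0.5,0,0,0,0],[60,0,0.5,0,0,0,0],[60,0,0.5,0,0,0,0]]'
python3 - <<'E'
from h import *
w=capture("top")
for t in("head_large","head_medium"):
    for d in outline_of(w,t)[:2]:
        v,u=np.nonzero(d["region"]);print(t,d["conf"],np.round(d["bbox"]),onz(w,u.mean(),v.mean(),.015))
print(r.get_state()["tcp_pos"])
E
```

```text
time_s: 10.17
tcp_pos: [0.6048, -0.407, 0.0135]
eef_rot: [180.0, -0.0, -89.9]
contact_force: [-0.0, 0.1, 0.4]
gripper_width: 0.0599
gripper_force: 0.0
time_s: 10.83
tcp_pos: [0.6046, -0.3363, 0.0131]
eef_rot: [-180.0, -0.0, -90.0]
contact_force: [0.3, -2.4, 2.5]
gripper_width: 0.0602
gripper_force: 1.4
head_large 0.95 [392. 254. 422. 288.] [ 0.22532326 -0.35196648  0.015     ]
head_large 0.69 [369. 164. 395. 188.] [ 0.59136211 -0.26576567  0.015     ]
head_medium 0.52 [320. 200. 333. 222.] [ 0.46096668 -0.03001698  0.015     ]
[ 0.60445675 -0.33569035  0.01262554]
```

```bash
python3 -m creep '[[60,0,0.5,0,0,0,0],[60,0,0.5,0,0,0,0],[60,0,0.5,0,0,0,0],[60,0,0.5,0,0,0,0],[60,0,0.5,0,0,0,0],[60,0,0.5,0,0,0,0],[60,0,0.5,0,0,0,0],[60,0,0.5,0,0,0,0]]'
python3 -m creep '[[60,0,0.5,0,0,0,0],[60,0,0.5,0,0,0,2],[60,0,0.5,0,0,0,2],[60,0,0.5,0,0,0,2],[60,0,0.5,0,0,0,2],[60,0,0.5,0,0,0,2],[60,-0.1,0.5,0,0,0,0],[60,-0.1,0.5,0,0,0,0]]'
python3 - <<'E'
from h import *
for n in("top","side"):
  w=capture(n)
  for t in("head_large","head_medium"):
    for d in outline_of(w,t)[:2]:
        v,u=np.nonzero(d["region"]);print(n,t,d["conf"],np.round(d["bbox"]),onz(w,u.mean(),v.mean(),.015))
print(r.get_state()["tcp_pos"])
E
```

```text
time_s: 11.65
tcp_pos: [0.6045, -0.2361, 0.0127]
eef_rot: [180.0, 0.0, -90.0]
contact_force: [0.7, -0.2, 0.1]
gripper_width: 0.0601
gripper_force: 0.4
time_s: 12.32
tcp_pos: [0.5995, -0.1364, 0.0128]
eef_rot: [-180.0, -0.0, -80.0]
contact_force: [0.5, -1.1, 0.9]
gripper_width: 0.0599
gripper_force: 0.5
top head_large 0.8 [317. 177. 344. 193.] [ 0.56211026 -0.06417701  0.015     ]
top head_large 0.71 [392. 255. 426. 286.] [ 0.22560414 -0.35391879  0.015     ]
top head_medium 0.91 [319. 200. 346. 225.] [ 0.45036062 -0.05805463  0.015     ]
top head_medium 0.6 [436. 204. 478. 239.] [ 0.40813601 -0.54866552  0.015     ]
side head_large 0.87 [313. 304. 360. 351.] [ 0.22585811 -0.35727231  0.015     ]
side head_large 0.78 [333. 190. 371. 224.] [ 0.57034244 -0.05762003  0.015     ]
[ 0.5996226  -0.1376384   0.01290269]
```

```bash
python3 -m creep '[[60,-0.1,0.5,0,0,0,0],[60,-0.15,0.5,0,0,0,0],[60,-0.17,0.5,0,0,0,0],[60,-0.17,0.5,0,0,0,0],[60,-0.17,0.5,0,0,0,0],[60,-0.17,0.5,0,0,0,0],[60,-0.17,0.5,0,0,0,0],[60,-0.17,0.5,0,0,0,0]]'
python3 - <<'E'
from h import *
for n in("top","side"):
  w=capture(n)
  if n=="side": cv2.imwrite("pics/s3.png",cv2.resize(w["frame"][100:300,200:440],(720,600),interpolation=2)[:,:,::-1])
  for t in("head_large","head_medium"):
    for d in outline_of(w,t)[:2]:
        v,u=np.nonzero(d["region"]);l,a,b,e=d["bbox"];print(n,t,d["conf"],np.round(d["bbox"]),onz(w,u.mean(),v.mean(),.015),onz(w,(l+b)/2,(a+e)/2,.015))
E
```

```text
time_s: 13.28
tcp_pos: [0.5672, -0.0361, 0.0128]
eef_rot: [180.0, 0.0, -79.9]
contact_force: [-0.2, -0.8, -0.1]
gripper_width: 0.0601
gripper_force: 0.5
top head_large 0.95 [393. 253. 424. 286.] [ 0.22451823 -0.35330688  0.015     ] [ 0.22324191 -0.35329197  0.015     ]
top head_large 0.72 [294. 195. 320. 201.] [0.51673684 0.03532044 0.015     ] [0.51041666 0.03806109 0.015     ]
top head_medium 0.69 [320. 203. 344. 224.] [ 0.44133276 -0.05986248  0.015     ] [ 0.44927878 -0.05815848  0.015     ]
side head_large 0.79 [311. 302. 355. 350.] [ 0.22515171 -0.35526235  0.015     ] [ 0.21987271 -0.35803575  0.015     ]
side head_large 0.7 [306. 181. 339. 213.] [0.53030777 0.04068753 0.015     ] [0.53997584 0.02352162 0.015     ]
side head_medium 0.7 [305. 210. 337. 237.] [ 0.44896616 -0.06078844  0.015     ] [ 0.45184362 -0.06314193  0.015     ]
```

View pics/s3.png

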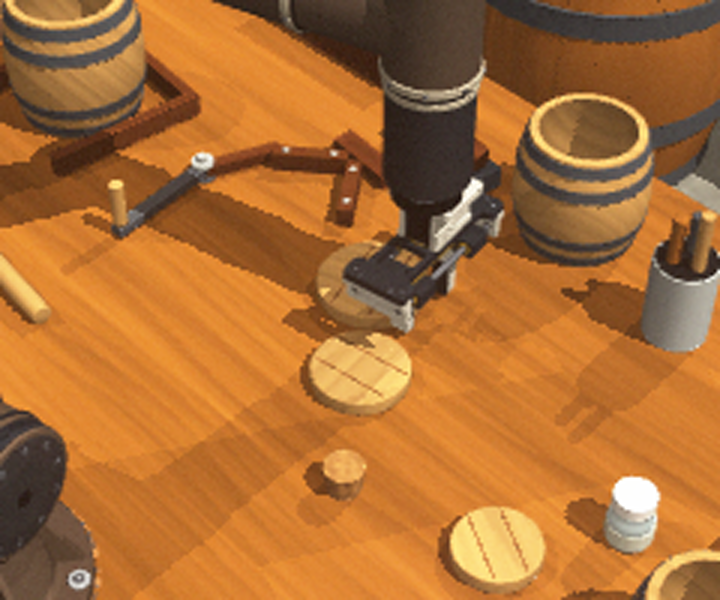

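```bash
python3 -m creep '[[60,-0.17,0.4,0,0,0,0],[60,-0.17,0.46,0,0,0,0],[60,-0.17,0.46,0,0,0,0],[60,-0.17,0.46,0,0,0,0],[60,-0.17,0.46,0,0,0,0],[60,-0.17,0.46,0,0,0,0],[60,-0.17,0.46,0,0,0,0],[60,-0.17,0.46,0,0,0,0]]'
python3 -m creep '[[60,0,0.4,0,0,0,0],[60,0,0.4,0,0,0,0],[60,0,0.4,0,0,0,0],[60,0.05,0.4,0,0,0,0],[60,0.05,0.4,0,0,0,0],[60,0.05,0.4,0,0,0,0],[60,0.05,0.3,0,0,0,0],[60,0,0.15,0,0,0,0]]'
python3 -m creep '[[60,0,-0.3,0,0,0,0],[60,0,-0.5,0,0,0,0],[60,0,-0.5,0.5,0,0,0],[60,0,0,1,0,0,-6],[60,0,0,1,0,0,-6],[60,-0.5,0,1,0,0,-6],[60,-1,0.4,1,0,0,-7],[60,-1,0.4,0.5,0,0,-7]]'
python3 - <<'E'
from h import *
for n in("top","side"):
  w=capture(n)
  cv2.imwrite("pics/%s4.png"%n,cv2.resize(w["frame"][100:260,200:440],(780,520),interpolation=2)[:,:,::-1])
  for t in("head_large",):
    for d in outline_of(w,t)[:2]:
        v,u=np.nonzero(d["region"]);l,a,b,e=d["bbox"];print(n,t,d["conf"],np.round(d["bbox"]),onz(w,u.mean(),v.mean(),.015),onz(w,(l+b)/2,(a+e)/2,.015))
E
```

```text
time_s: 14.25
tcp_pos: [0.5333, 0.0543, 0.0128]
eef_rot: [180.0, 0.0, -79.9]
contact_force: [0.6, -0.9, -0.4]
gripper_width: 0.0599
gripper_force: 0.5
time_s: 14.92
tcp_pos: [0.5394, 0.1254, 0.0128]
eef_rot: [-180.0, 0.0, -79.9]
contact_force: [-0.2, -2.2, -0.6]
gripper_width: 0.0601
gripper_force: 0.6
time_s: 15.58
tcp_pos: [0.4769, 0.1106, 0.1402]
eef_rot: [-179.9, 0.1, -112.4]
contact_force: [0.2, 1.5, 1.0]
gripper_width: 0.0603
gripper_force: 0.0
top head_large 0.67 [393. 254. 426. 286.] [ 0.22562726 -0.35268409  0.015     ] [ 0.22294941 -0.35873172  0.015     ]
side head_large 0.82 [270. 159. 307. 191.] [0.5243494  0.18425317 0.015     ] [0.53091419 0.18693233 0.015     ]
side head_large 0.57 [314. 304. 356. 347.] [ 0.22483527 -0.35742001  0.015     ] [ 0.22466824 -0.35940975  0.015     ]
```

View pics/side4.png

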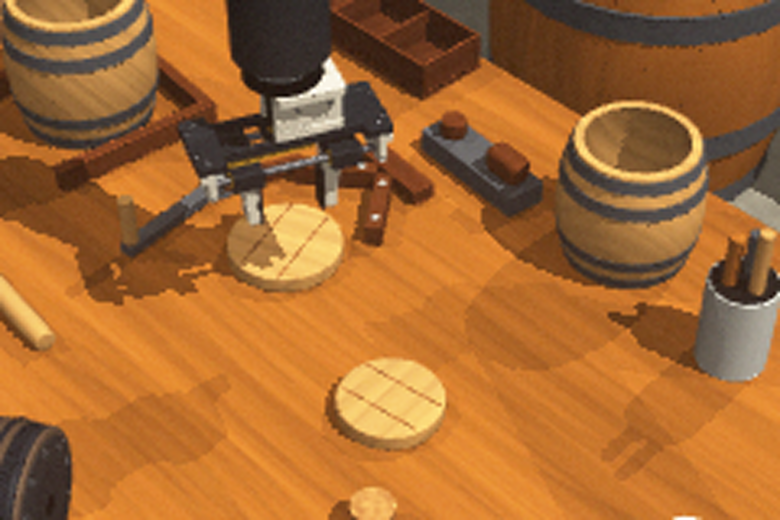

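```bash
python3 -m creep '[[60,-0.4,0.4,0,0,0,-7],[60,-0.4,0.4,0,0,0,-7],[60,-0.4,0.4,0,0,0,-7],[60,-0.16,0.4,0,0,0,-7],[60,0,0.4,0,0,0,-7],[60,0,0.4,0,0,0,-7],[60,0,0.06,0,0,0,-7],[60,0,0,-0.5,0,0,-7]]'
python3 -m creep '[[60,0,0,-1,0,0,0],[60,0,0,-1,0,0,0],[60,0,0,-1,0,0,0],[60,0,0,-1,0,0,0],[60,0,0,-0.5,0,0,0],[60,0,0,0,0,0,0]]'
python3 - <<'E'
from h import *
w=capture("side")
cv2.imwrite("pics/side5.png",cv2.resize(w["frame"][100:260,200:440],(780,520),interpolation=2)[:,:,::-1])
d=outline_of(w,"head_large")[0];l,a,b,e=d["bbox"];print(d["conf"],np.round(d["bbox"]),onz(w,(l+b)/2,(a+e)/2,.015))
E
```

```text
time_s: 16.45
tcp_pos: [0.444, 0.1738, 0.1259]
eef_rot: [180.0, 0.1, -168.2]
contact_force: [-0.2, 0.4, -0.0]
gripper_width: 0.0597
gripper_force: 0.0
time_s: 16.95
tcp_pos: [0.4409, 0.1706, 0.0091]
eef_rot: [-179.8, -0.4, -167.9]
contact_force: [-0.0, -0.3, -0.9]
gripper_width: 0.0603
gripper_force: 0.0
0.67 [286. 165. 306. 191.] [0.53879725 0.15650727 0.015     ]
```

View pics/side5.png

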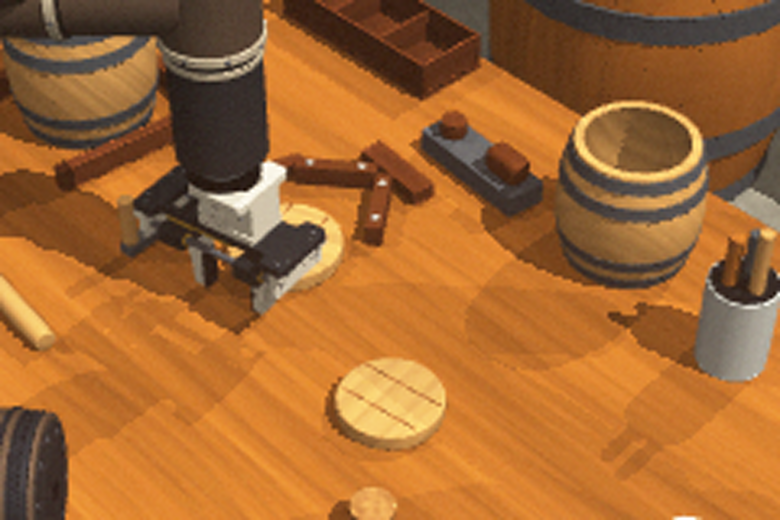

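```bash
python3 -m creep '[[60,0.2,0.05,0.1,0,0,0],[60,0.3,0.1,0,0,0,0],[60,0.3,0.1,0,0,0,0],[60,0.3,0.1,0,0,0,0],[60,0.3,0.1,0,0,0,0],[60,0.3,0.1,0,0,0,0],[60,0.3,0.1,0,0,0,0],[60,0.3,0.1,0,0,0,0]]'
python3 -m creep '[[60,0.2,0.05,0,0,0,0],[60,0.2,0.05,0,0,0,0],[60,0.15,0.02,0,0,0,0],[60,0.1,0,0,0,0,0]]'
python3 -m creep '[[60,0.1,0,0,0,0,0],[60,0.1,0,0,0,0,0]]'
```

```text
time_s: 17.72
tcp_pos: [0.5005, 0.1921, 0.0153]
eef_rot: [-180.0, -0.0, -168.0]
contact_force: [-2.2, -1.6, 2.3]
gripper_width: 0.0602
gripper_force: 1.4
time_s: 18.05
tcp_pos: [0.5165, 0.1951, 0.0152]
eef_rot: [180.0, 0.0, -168.0]
contact_force: [-1.7, 0.5, 1.1]
gripper_width: 0.0599
gripper_force: 1.1
time_s: 18.22
tcp_pos: [0.5189, 0.1945, 0.0148]
eef_rot: [-180.0, -0.2, -168.0]
contact_force: [-20.2, 8.2, 12.1]
gripper_width: 0.06
gripper_force: 10.9
```

```bash
python3 -m creep '[[60,-0.3,-0.05,0,0,0,0],[60,-0.5,-0.1,0,0,0,0],[60,-0.8,-0.1,0.5,0,0,0],[0,-0.4,-0.5,1,0,0,0],[0,-0.4,-1,1,0,0,0],[0,-0.4,-1,1,0,0,0],[0,0,-1,1,0,0,0],[0,0,-1,0,0,0,0]]'
python3 - <<'E'
from h import *
t=capture("top");s=capture("side")
im=np.zeros((600,800,3),np.uint8)
im[:,:400]=cv2.resize(t["frame"][135:225,225:285],(400,600),interpolation=2); im[:400,405:]=cv2.resize(s["frame"][130:211,250:330],(395,400),interpolation=2)
cv2.imwrite("pics/c6.png",im[:,:,::-1])
for c in(t,s):
    for d in outline_of(c,"head_large")[:2]:
        v,u=np.nonzero(d["region"]);l,a,b,e=d["bbox"];print(d["conf"],np.round(d["bbox"]),onz(c,(l+b)/2,(a+e)/2,.015),onz(c,u.mean(),v.mean(),.015))
    print("seat px",proj(c,(.5825,.208,.015)))
print(r.get_state()["tcp_pos"])
E
```

```text
time_s: 18.88
tcp_pos: [0.4533, 0.0765, 0.1328]
eef_rot: [179.9, 0.5, -167.8]
contact_force: [1.5, 0.6, 0.7]
gripper_width: 0.0325
gripper_force: 0.0
0.79 [247. 168. 283. 197.] [0.57615476 0.20423031 0.015     ] [0.58131398 0.21034326 0.015     ]
0.56 [393. 252. 425. 286.] [ 0.22495638 -0.35471476  0.015     ] [ 0.22524812 -0.35326232  0.015     ]
seat px [263.78642164 181.0332033 ]
0.78 [314. 304. 356. 347.] [ 0.22515417 -0.35986518  0.015     ] [ 0.22625615 -0.3560982   0.015     ]
0.69 [277. 162. 305. 179.] [0.55297018 0.19760838 0.015     ] [0.53578839 0.19255632 0.015     ]
seat px [295.61614391 165.43894221]
[0.45132745 0.07582891 0.12824417]
```

View pics/c6.png

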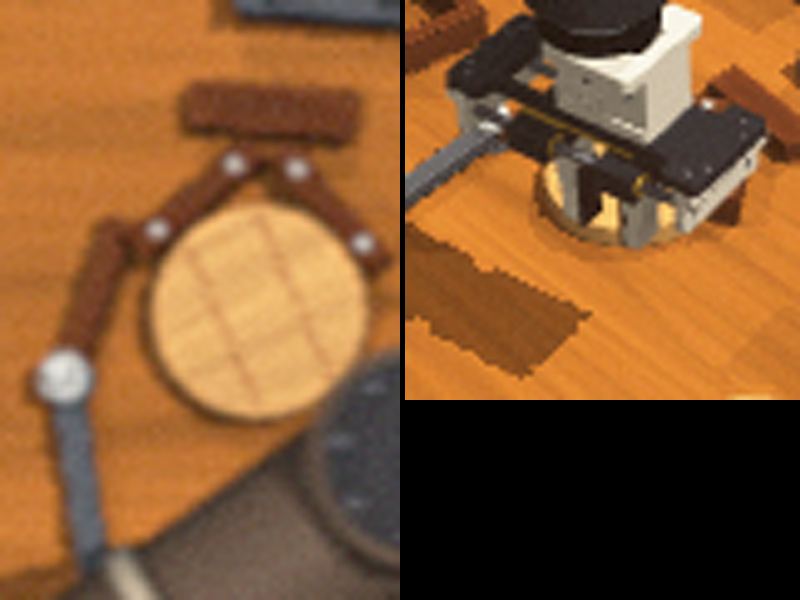

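```bash
python3 -m creep '[[60,-0.2,1,0.3,0,0,0],[60,-0.2,1,0,0,0,0],[60,-0.2,1,0,0,0,0],[60,-0.2,1,0,0,0,0],[60,-0.2,1,0,0,0,0],[60,-0.2,1,0,0,0,0],[60,-0.2,1,0,0,0,0],[60,-0.2,1,0,0,0,0]]'
python3 -m creep '[[60,-0.2,1,0,0,0,0],[60,0,0.2,0,0,0,0],[60,0,0,0,0,0,0]]'
python3 - <<'E'
from h import *
t=capture("top");s=capture("side");w=capture("wrist")
for n,c in(("t",t),("s",s),("w",w)):
    for d in (outline_of(c,"bar")+outline_of(c,"bar_handle"))[:3]:
        print(n,d["conf"],np.round(d["bbox"]))
    print("peg top/base px",proj(c,(.406,.305,.078)),proj(c,(.406,.305,.018)))
print(r.get_state()["tcp_pos"],r.get_state()["gripper_width"])
E
```

```text
time_s: 19.75
tcp_pos: [0.4103, 0.2782, 0.1347]
eef_rot: [-180.0, -0.0, -167.9]
contact_force: [0.1, -0.7, 0.0]
gripper_width: 0.0589
gripper_force: 0.0
time_s: 20.0
tcp_pos: [0.4056, 0.3083, 0.1345]
eef_rot: [-180.0, -0.0, -167.8]
contact_force: [-0.3, -0.1, -1.0]
gripper_width: 0.06
gripper_force: 0.0
t 0.4 [385. 214. 414. 240.]
t 0.62 [231. 187. 236. 209.]
t 0.35 [367. 123. 389. 145.]
peg top/base px [237.0281464 225.4069443] [239.55433278 225.92856637]
s 0.51 [239. 152. 271. 178.]
s 0.56 [238. 156. 269. 180.]
peg top/base px [237.96565287 161.03628736] [239.90511364 174.10008014]
w 0.92 [290. 181. 325. 348.]
w 0.47 [284. 182. 327. 348.]
w 0.39 [466. 231. 494. 244.]
peg top/base px [315.00951109 220.64757372] [314.96939424 195.61497869]
[0.406277   0.30566334 0.13544266] 0.06019048255494812
```

```bash
python3 -m creep '[[60,0,0,-0.8,0,0,0],[60,0,0,-0.8,0,0,0],[60,0,0,-0.8,0,0,0],[60,0,0,-0.8,0,0,0],[60,0,0,-0.7,0,0,0],[0,0,0,0,0,0,0],[0,0,0,0,0,0,0],[0,0,0,0,0,0,0]]' 10
python3 -m creep '[[0,0,0,0,0,0,0],[0,0,0,0,0,0,0],[0,0,0,0,0,0,0]]'
```

```text
time_s: 21.12
tcp_pos: [0.4066, 0.3066, 0.0387]
eef_rot: [180.0, 0.0, -168.0]
contact_force: [0.3, 0.7, 1.4]
gripper_width: 0.0453
gripper_force: 0.0
time_s: 21.37
tcp_pos: [0.4064, 0.3067, 0.0388]
eef_rot: [179.9, 0.1, -168.0]
contact_force: [0.1, 0.4, -1.1]
gripper_width: 0.0254
gripper_force: 0.0
```

```bash
python3 -m creep '[[0,0,0,0,0,0,0],[0,0,0,0,0,0,0],[0,0.09,-0.43,0,0,0,4.5],[0,0.09,-0.43,0,0,0,4.5],[0,0.15,-0.41,0,0,0,4.5],[0,0.15,-0.41,0,0,0,4.5],[0,0.22,-0.38,0,0,0,4.5],[0,0.22,-0.38,0,0,0,4.5]]'
python3 -m creep '[[0,0.27,-0.35,0,0,0,4.5],[0,0.28,-0.34,0,0,0,4.5],[0,0.33,-0.3,0,0,0,4.5],[0,0.33,-0.3,0,0,0,4.5],[0,0.36,-0.24,0,0,0,4.5],[0,0.36,-0.24,0,0,0,4.5]]'
```

```text
time_s: 22.03
tcp_pos: [0.4298, 0.2456, 0.0384]
eef_rot: [180.0, 0.1, -140.7]
contact_force: [1.8, 2.4, -0.7]
gripper_width: 0.0182
gripper_force: 10.0
time_s: 22.53
tcp_pos: [0.4786, 0.2018, 0.0384]
eef_rot: [-179.9, 0.2, -113.7]
contact_force: [2.4, 5.9, -2.1]
gripper_width: 0.0177
gripper_force: 10.0
```

Peg gripped (18 mm); now the last stretch, watching the force.

```bash
python3 -m creep '[[0,0.4,-0.18,0,0,0,4.5],[0,0.3,-0.14,0,0,0,3]]'
python3 -m creep '[[0,0.15,-0.06,0,0,0,0],[0,0.1,-0.04,0,0,0,0]]'
```

```text
time_s: 22.7
tcp_pos: [0.4964, 0.1938, 0.0384]
eef_rot: [-179.9, 0.1, -106.2]
contact_force: [0.2, 5.9, 1.1]
gripper_width: 0.0176
gripper_force: 10.0
time_s: 22.87
tcp_pos: [0.5003, 0.1917, 0.0381]
eef_rot: [179.9, 0.1, -106.6]
contact_force: [-16.7, 14.6, 11.3]
gripper_width: 0.0196
gripper_force: 10.0
```

```bash
python3 -m creep '[[60,0,0,0,0,0,0],[60,0,0,0,0,0,0],[60,0,0,0,0,0,0],[60,0,0,0,0,0,0],[60,0,0,0,0,0,0],[60,0,0,0,0,0,0]]'
python3 -m creep '[[60,0,0,0.6,0,0,0],[60,0,0,0.8,0,0,0],[60,0,0,1,0,0,0],[60,0,0,1,0,0,0],[60,-1,0.4,1,0,0,0],[60,-1,0.4,1,0,0,0],[60,-1,1,0.5,0,0,0],[60,0,1,0,0,0,0]]'
python3 - <<'E'
from h import *
for n in("top","side","wrist"):
    c=capture(n)
    print(n,"seat",proj(c,(.5825,.208,.015)),"peg exp",proj(c,(.4996,.1896,.07)))
    for t in("head_large","bar","bar_handle"):
        for d in outline_of(c,t)[:2]:
            if d["conf"]<.4: continue
            v,u=np.nonzero(d["region"]);l,a,b,e=d["bbox"];print(t,round(d["conf"],2),np.round(d["bbox"]),onz(c,(l+b)/2,(a+e)/2,.015))
print(r.get_state()["tcp_pos"])
E
```

```text
time_s: 23.37
tcp_pos: [0.5009, 0.1902, 0.0377]
eef_rot: [180.0, -0.0, -106.5]
contact_force: [-0.8, -0.1, -0.5]
gripper_width: 0.0545
gripper_force: 0.0
time_s: 24.03
tcp_pos: [0.4242, 0.2609, 0.1891]
eef_rot: [-179.9, 0.3, -106.5]
contact_force: [0.1, -0.7, -1.3]
gripper_width: 0.0597
gripper_force: 0.0
top seat [263.78642164 181.0332033 ] peg exp [267.15782364 200.57519736]
head_large 0.87 [393. 252. 423. 288.] [ 0.22116251 -0.35068878  0.015     ]
head_large 0.83 [247. 169. 281. 194.] [0.58021911 0.20737193 0.015     ]
bar 0.52 [368. 125. 390. 144.] [ 0.75848654 -0.25441636  0.015     ]
bar 0.44 [230. 188. 270. 208.] [0.51508878 0.26239006 0.015     ]
bar_handle 0.62 [308.  99. 349. 144.] [ 0.81570671 -0.05409846  0.015     ]
side seat [295.61614391 165.43894221] peg exp [280.38196537 166.48961846]
head_large 0.95 [280. 153. 315. 181.] [0.58120405 0.19542417 0.015     ]
head_large 0.69 [315. 303. 358. 348.] [ 0.22724572 -0.36286643  0.015     ]
bar 0.59 [266. 150. 287. 183.] [0.5285933  0.25084229 0.015     ]
bar_handle 0.65 [264. 155. 283. 185.] [0.50911567 0.24241079 0.015     ]
wrist seat [138.90296184 176.64441257] peg exp [195.74576766 138.53407824]
head_large 0.97 [ 68. 106. 209. 238.] [0.58126185 0.20367906 0.015     ]
bar 0.86 [182. 121. 231. 247.] [0.52435367 0.23238174 0.015     ]
bar_handle 0.65 [184. 123. 232. 246.] [0.52384517 0.23313465 0.015     ]
[0.42626398 0.25992334 0.18510907]
```

```bash
python3 -c "
from plant import close_job; print(close_job())"
```

```text
the job is handed in; nothing more can be done
None
```

I handed the job in at about 24 s. The large cask stood in the frame, so I slid head_large flat into the V until it resisted against both fences. I then swung the bar in against it at about 1.34 rad and let go. The final pictures put the head's centre within about 5 mm of its seat from the top and wrist cameras, but about 13 mm off in the side view, which I put down to the bar partly hiding the head. The hand-in returned no verdict.

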